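# Weigh a pan of castings on an arrested beam scale

## Task

Weigh the loaded copper pan on the beam scale: while the beam is still arrested, hang the pan by its wire bail in the V of the beam's hook and let go of it. Then swing the red-knobbed arrest lever all the way over so that the beam is free, tips down on the pan's side and comes to rest for a moment, and at last swing the lever all the way back so that the beam is locked level again with the pan still hanging on the hook. Leave the other things on the bench where they are.

Things in the scene. Friction and masses are not known exactly. Their poses are not given: they have to be found in the camera images.
- balance: Beam scale, fixed. Grey base 20 mm high, x -175 to +70, y -100 to +100 mm; origin on the bench under the beam's pivot. Two aluminium cheeks (x, y within 23, 17 mm; 205 mm high) carry a brass beam along y, 14 mm high, pivot 185 mm up: hook at its +y end, dark counterweight (44 mm diameter, y -79 to -115) at -y. Under it a yoke with two red-tipped pins holds it level. Arrest lever at the front (-x).
- beam (a joint): Tilt of the beam about its pivot, rad: 0 is level, positive with the hook (+y) end down, stops at -0.18 and +0.18. Free beam: empty it falls to the counterweight side (-0.18); with the pan hung it settles within about 1 s at about +0.09 to +0.18. Arrested it stays within about 0.02 of level.
- hook (a point): Bottom of the V-shaped hook at the beam's +y end, top of its 8 mm steel wire; 135 mm from the pivot, 185 mm above the bench when level. The V lies in the beam's y-z plane: the inner arm rises 20 mm towards the pivot, the outer arm to an open tip. The pan's bail comes down into it from above; hung, its peak settles about 9 mm above this point.
- hook_tip (a point): Top of the hook's open outer tip: 24 mm farther out (+y) than the V's bottom and 22 mm higher.
- arrest (a joint): Arrest lever, hinged about the balance's x axis, rad: 0 = beam arrested, leaning 0.6 rad to the balance's -y side (starts at 0 to 0.05); 1.2 = end stop, beam fully free, leaning 0.6 rad to +y. It stays where left; it takes 1 to 2 N at the knob; the end stops are hard.
- lever_knob (a point): Centre of the red ball knob (26 mm diameter) atop the lever, 85 mm from the lever's pivot, which is at x -127, y 0, z 35 mm in the balance's frame: the knob swings sideways from y -48 (arrested) to +48 mm (free), 105 mm above the bench at both ends, 120 mm at mid-swing.
- pan: Loaded copper pan, one rigid piece, 0.25 to 0.33 kg: dish 84 mm diameter, 22 mm high, silver castings fixed in it. Its wire bail (8 mm wire) in the pan's x-z plane rises from x = -40 and +40 mm straight to 92 mm, then slopes to a peak on the axis. On the peak a green grip tab 14 (x) x 30 (y) mm, 118 to 164 mm above the underside. Origin: centre of the underside, z up.
- pan_grip (a point): Middle of the pan's green grip tab, 145 mm above the pan's underside; pinch it across the pan's x axis (14 mm).
- pan_apex (a point): Underside of the bail's peak, 114 mm above the pan's underside; this is what rests in the V of the hook. To hang it, the bail's plane stands across the beam (pan x along balance x, either way round) and the beam end passes through the bail.
- bowl: Bystander: green glass bowl, 110 mm diameter, 55 mm high, origin under its centre. Leave it.
- bottle: Bystander: white bottle with a blue label, 64 mm diameter, 150 mm high, origin under its centre. Leave it.
- tub: Bystander: open yellow tub 100 x 80 x 50 mm, origin under its centre. Leave it.
- hammer: Bystander: hammer lying along its x axis, about 260 mm long, head at +x. Leave it.
- pliers: Bystander: pliers with red grips, 160 mm long, lying along their x axis, jaws at +x, 16 mm high. Leave them.
Not all that is in view belongs to the job. What is shaped like the pan but purple or yellow is not meant.

How it is judged:
By the outcome, as a careful person would: the job done as asked, in the order asked, and still so for the second after the job is handed in, with the robot touching nothing.
It also fails if it takes over 72 s, if anything falls off the work surface, if the arm or the gripper's body presses on something with over 40 N, if the wrist force passes 120 N, or if a joint passes its speed limit or range.

## Robot

A 6-joint arm with a two-finger parallel gripper is mounted at the origin on the work surface. World frame = base frame: x ahead of the robot, y to its left, z up, the work surface at z = 0. Lengths are in m, angles in degrees, forces in N, time in s.
With the tool pointing down it reaches from about 0.35 to 0.875 m from the base axis. Payload 4.2 kg.
Tool frame: the origin (TCP) lies on the centre line of the jaws, within the pads' length; the fingertips stand 25 mm ahead of it and the grasp point (between the pads) lies 6 mm ahead of it; z points along the fingers, y is the line along which they close (so a half turn about z gives the same grasp; the last joint's range is limited). The gripper opens to 87 mm and grips with 3 to 60 N. Pads are 19 mm wide; open, the fingers measure 117 mm over their backs; the gripper's body (75 mm by 190 mm) begins 51 mm behind the grasp point.
Start: joints at [84.145, 22.042, 0.453, 0, -68.411, -14.817], TCP at [0.221, 0.585, 0.248] pointing down, gripper open.
Joint ranges: [-179.83, 179.83], [-69.29, 118.12], [-61.27, 80.66], [-181.25, 117.63], [-171.15, -9.14], [-177.46, 177.46]. Speed limits (degrees/s): [159.86, 159.86, 180, 180, 180, 180].

## Interface

Orientations are given as a 3x3 rotation matrix whose columns are the frame's x, y, z axes.
In Python, from station import r gives the robot as it stands.
- The arm moves only by the tool move_arm, never from a script. Its argument "series" is a list of rows, each an object with "grip": the opening, from 0 (shut) to 1 (fully open); "xyz": the shift along the tool's x, y, z in mm, a list of three; "angular": the turn, a rotation vector about the tool's x, y, z in rad, a list of three. A call has 1 to 10 rows; each row is the pose to reach, as a shift and turn from the pose commanded when the call began, along the tool's axes at that moment; what a row does not reach only later rows make up. A row lasts 1/10 s, in which the tool goes at most 50 mm and 8.59 degrees, less where a joint would pass 70% of its speed; a pose out of reach is approached as far as the arm can. A call with a gripper value outside its range is refused whole. The fingers move at their own pace and stop on an object; the grip force is fixed at half the most. Time passes only in rows, so rows that repeat a pose let the fingers close. It gives the time, the measured TCP pose, the force, the opening and the grip force at its end, in the units of the state.
- r.sense(): the state, without advancing time (a new reading comes with each control period).
- r.capture(name): name is "scene" or "top" or "wrist"; returns a dict with "img" (384x512x3 uint8, red, green, blue), "camera_matrix" (3x3 intrinsics, pixels), "k1" (the pictures are not rectified: a ray, as slopes to the right and down, at radius r is drawn at 1 + k1 r^2 times it, then the intrinsics apply), "rvec" (rotation vector, rad) and "tvec" (3), from world to camera coordinates, as OpenCV has them; the wrist camera has in their place "hand_eye" (4x4, takes a point from camera to tool coordinates, whose origin is the TCP and whose axes are the flange's). Camera axes: x right, y down, z forward; pixel columns grow to the right and rows downward; lengths in m; the calibration is good to about 2 mm. A picture is of the moment at which its call begins: read the wrist's pose just before it. There is no depth.
- r.finish_job(): hands the job in; it is judged then, once.
The state is a dict: "time_s": time; "joints": joint angles; "joint_velocities": joint speeds; "effort": joint torques, N m; "tcp_pos": TCP position; "ee_rot": TCP orientation; "wrist_force": force on the tool from outside, world axes, zero at the start; "moment": the same for the moment, N m; "gripper_width": opening from 0.0 (shut) to 1.0 (fully open); "gripper_force": force on a finger pad.
Only numpy, scipy, OpenCV 4.12 (cv2) and the standard library are available. Lean on these libraries where they do the work, as an engineer would, in place of code of your own. Each camera call takes 0.05 s, during which the arm holds its last target. There are 200 camera calls.

## Working session

There is one attempt and no reset: what is moved stays moved. The work goes in short steps, Python scripts to look and compute and a tool call to move; the robot and the scene stay as the last step left them, time stands still between calls to the robot, and variables do not carry over. Pictures are saved under pics/ and viewed, at most 10 in all, crops included, and the job is handed in when it is done.

Besides the shell and the picture viewer there is one more tool, called after "Call:" as name([rows], argument=value, ...), one row to a line, values as JSON. move_arm: Moves the arm, as the interface text tells. Its arguments: {"type":"object","properties":{"series":{"type":"array"}},"required":["series"]}

```bash
mkdir -p pics; cat > h.py <<'E'
from station import r
import numpy as np, cv2
def cam(n):
    s=r.sense(); c=r.capture(n)
    if n=="wrist":
        T=np.eye(4);T[:3,:3]=s["ee_rot"];T[:3,3]=s["tcp_pos"]
        W=np.linalg.inv(T@np.array(c["hand_eye"]))
    else:
        W=np.eye(4);W[:3,:3]=cv2.Rodrigues(np.array(c["rvec"],float))[0];W[:3,3]=np.ravel(c["tvec"])
    c["W"]=W; return c
def dist(c): return np.array([c["k1"],0,0,0],float)
def proj(c,P):
    return cv2.projectPoints(np.array(P,float).reshape(-1,3),cv2.Rodrigues(c["W"][:3,:3])[0],c["W"][:3,3],np.array(c["camera_matrix"],float),dist(c))[0][:,0]
def ray(c,px):
    u=cv2.undistortPoints(np.array([[px]],float),np.array(c["camera_matrix"],float),dist(c))[0,0]
    R=c["W"][:3,:3]; o=-R.T@c["W"][:3,3]; return o,R.T@np.array([*u,1])
def atz(c,px,z):
    o,d=ray(c,px); return o+d*(z-o[2])/d[2]
def save(c,f): cv2.imwrite("pics/"+f,c["img"][:,:,::-1])
E
python3 - <<'E'
from h import *
a=cam("scene");b=cam("top")
cv2.imwrite("pics/a.png",np.hstack([a["img"],b["img"]])[:,:,::-1][:, :])
im=np.vstack([a["img"],b["img"]])[:,:,::-1]
save(a,"s1.png");save(b,"t1.png")
import pickle;pickle.dump((a,b),open("ab.pkl","wb"))
for c in(a,b): print(-c["W"][:3,:3].T@c["W"][:3,3], c["W"][:3,:3].round(2).tolist(), c["k1"])
s=r.sense();print(s["ee_rot"],s["time_s"])
E
```

```text
[ 1.30583863 -0.50460859  1.44676494] [[0.54, 0.84, 0.02], [0.7, -0.44, -0.56], [-0.47, 0.32, -0.83]] -0.17208224973217115
[ 0.37485448 -0.03694681  1.48752101] [[0.01, -1.0, -0.0], [-0.99, -0.01, -0.15], [0.15, 0.0, -0.99]] -0.09677537651259092
[[ 9.35563255e-01 -3.53158691e-01 -5.78797753e-04]
 [-3.53159140e-01 -9.35561322e-01 -1.90651736e-03]
 [ 1.31802383e-04  1.98807530e-03 -9.99998015e-01]] 0.1
```

View pics/s1.png

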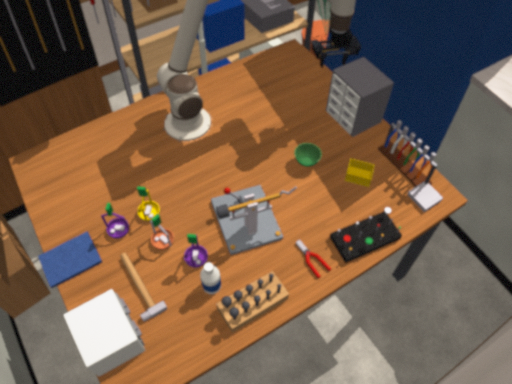

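View pics/t1.png

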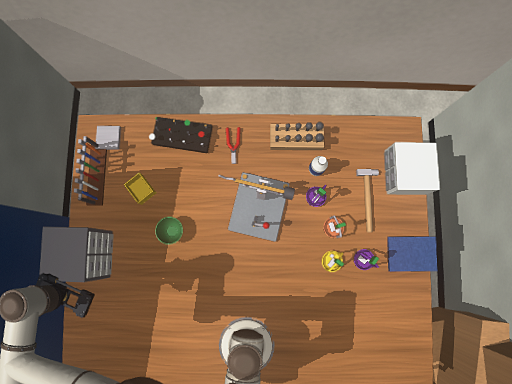

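Scene view candidates: purple (117,225), yellow (148,208), copper/orange-red (160,238), purple (194,255). In the top view they are purple (366,259), yellow (333,261), copper (335,227) and purple (317,196). I choose the copper one and check it in a close crop, together with the balance.

```bash
python3 - <<'E'
from h import *
import pickle
a,b=pickle.load(open("ab.pkl","rb"))
f=lambda c,x,y,w,h:cv2.resize(c["img"][y:y+h,x:x+w],(400,300),interpolation=cv2.INTER_CUBIC)
im=np.vstack([np.hstack([f(a,120,195,80,60),f(a,200,170,100,75)]),np.hstack([f(b,300,190,80,60),f(b,215,165,100,75)])])
cv2.imwrite("pics/crop.png",im[:,:,::-1])
E
```

```text
(no output)
```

View pics/crop.png

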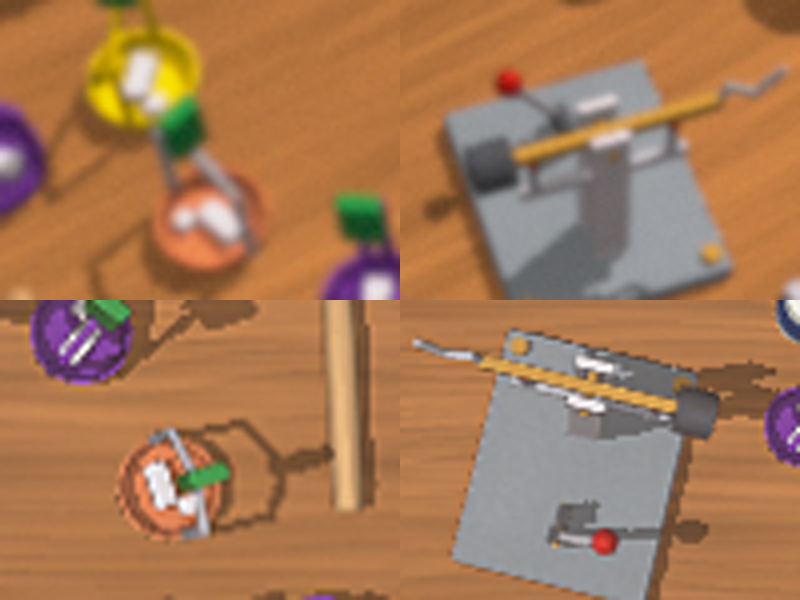

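The crop shows the copper pan at scene (160,238) / top (334,227), with its green tab at about top (340,225). It is clearly copper, next to the yellow and purple decoys. Next I solve for poses.

```bash
cat > fit.py <<'E'
from h import *
import pickle
from scipy.optimize import least_squares
a,b=pickle.load(open("ab.pkl","rb"))
S=lambda x,y:(120+x/5,195+y/5); T=lambda x,y:(300+x/5,190+(y-300)/5)
SB=lambda x,y:(200+(x-400)/4,170+y/4); TB=lambda x,y:(215+(x-400)/4,165+(y-300)/4)
def fit(obs,x0):
    def f(p):
        c,s=np.cos(p[2]),np.sin(p[2]); R=np.array([[c,-s,0],[s,c,0],[0,0,1]])
        return np.concatenate([proj(C,R@np.array(P)+[p[0],p[1],0])[0]-q for C,P,q in obs])
    o=least_squares(f,x0,loss="soft_l1"); print(o.x[:2].round(4),np.degrees(o.x[2]).round(1),o.fun.reshape(-1,2).round(1).tolist()); return o.x
base=[(b,(.070,.1,.02),TB(513,332)),(b,(-.175,.1,.02),TB(453,556)),(b,(.07,-.1,.02),TB(695,375)),
(b,(-.127,-.048,.105),TB(604,542)),(b,(0,.159,.207),TB(415,343)),(a,(0,.159,.207),SB(785,70)),(a,(-.127,-.048,.105),SB(509,81)),
(a,(-.175,.1,.02),SB(643,63)),(a,(-.175,-.1,.02),SB(447,115)),(a,(.07,.1,.02),SB(732,270))]
B=fit(base,[.45,-.03,-.2])
ya=None
for y0 in (0,):
  pan=[(b,(0,0,.022),T(168,487)),(b,(0,0,.164),T(203,476)),(b,(0,.015,.164),T(228,468)),(b,(0,-.015,.164),T(178,484)),
  (a,(0,0,.022),S(210,220)),(a,(0,0,.141),S(182,128)),(b,(-.04,0,.03),T(207,535)),(b,(.04,0,.092),T(168,432))]
  P=fit(pan,[.4,-.35,-1.2]);P=fit(pan,[.4,-.35,0])
c,s=np.cos(B[2]),np.sin(B[2])
for n,q in dict(hook=(0,.135),tip=(0,.159),knob0=(-.127,-.048),knob1=(-.127,.048)).items(): print(n,B[0]+c*q[0]-s*q[1],B[1]+s*q[0]+c*q[1])
E
python3 fit.py
```

```text
[ 0.6032 -0.057 ] -14.3 [[-1.2, -2.7], [-2.0, -0.7], [0.7, -1.3], [-0.4, -0.9], [0.3, -2.2], [-0.9, -0.6], [-1.0, 0.1], [-0.2, -2.2], [-1.4, -2.0], [-0.4, -0.9]]
[ 0.4661 -0.3467] 21.9 [[-0.1, -0.5], [1.0, -0.7], [-7.7, 2.4], [9.8, -3.9], [-1.1, -2.2], [-1.2, -1.1], [-3.6, -0.9], [-0.4, -0.3]]
[ 0.4661 -0.3467] 21.9 [[-0.1, -0.5], [1.0, -0.7], [-7.7, 2.4], [9.8, -3.9], [-1.1, -2.2], [-1.2, -1.1], [-3.6, -0.9], [-0.4, -0.3]]
hook 0.6365517577210045 0.0738069810698073
tip 0.6424849869000018 0.09706201905105975
knob0 0.4682529759136889 -0.07211601246504856
knob1 0.49198589262967823 0.0209041394599613
```

```bash
cat >> h.py <<'E'
from scipy.spatial.transform import Rotation as Ro
def go(pos,yang):
    "shift (mm) and turn (rad) in tool axes to a tool-down pose, finger line at yang degrees"
    s=r.sense(); R=np.array(s["ee_rot"]); t=np.radians(yang)
    y=np.array([np.cos(t),np.sin(t),0]); z=np.array([0,0,-1.]); G=np.c_[np.cross(y,z),y,z]
    print("xyz",(R.T@(np.array(pos)-s["tcp_pos"])*1000).round(1).tolist(),"ang",Ro.from_matrix(R.T@G).as_rotvec().round(3).tolist())
E
python3 - <<'E'
from h import *
go((.25,.33,.36),249.3);go((.44,.0,.36),225);go((.466,-.347,.33),201.9)
E
```

```text
xyz [117.5, 227.7, -113.0] ang [0.002, -0.0, 0.0]
xyz [411.8, 469.3, -112.4] ang [0.002, -0.001, 0.424]
xyz [558.6, 784.7, -81.8] ang [0.002, -0.001, 0.828]
```

Call:
move_arm([
  {"grip":0.6,"xyz":[20,40,-50],"angular":[0,0,0]},
  {"grip":0.6,"xyz":[50,80,-90],"angular":[0,0,0]},
  {"grip":0.6,"xyz":[75,120,-110],"angular":[0,0,0]},
  {"grip":0.6,"xyz":[97,160,-110],"angular":[0,0,0]},
  {"grip":0.6,"xyz":[117,200,-110],"angular":[0,0,0]},
  {"grip":0.6,"xyz":[150,235,-110],"angular":[0,0,0.1]},
  {"grip":0.6,"xyz":[185,270,-110],"angular":[0,0,0.15]},
  {"grip":0.6,"xyz":[220,300,-110],"angular":[0,0,0.2]},
  {"grip":0.6,"xyz":[255,330,-110],"angular":[0,0,0.3]},
  {"grip":0.6,"xyz":[290,360,-110],"angular":[0,0,0.4]},
])

```text
time_s: 1.1
tcp_pos: [0.363, 0.1469, 0.3577]
ee_rot: [[0.722, -0.692, 0.001], [-0.692, -0.722, 0.001], [-0.0, -0.001, -1.0]]
wrist_force: [1.1, 0.4, 1.1]
gripper_width: 0.599
gripper_force: 0.0
```

```bash
python3 - <<'E'
from h import *
print(r.sense()["tcp_pos"],r.sense()["joints"])
go((.44,-.0,.36),220);go((.466,-.347,.33),201.9)
E
```

```text
[0.36301284 0.14688217 0.35770462] [ 4.61042618e+01 -5.70733782e+00 -1.71255689e+01 -1.08968011e-02
 -7.85268271e+01  1.35699048e-01]
xyz [157.2, 52.8, -2.4] ang [-0.001, 0.0, 0.109]
xyz [416.0, 285.5, 27.4] ang [-0.001, 0.0, 0.425]
```

Call:
move_arm([
  {"grip":0.6,"xyz":[40,20,0],"angular":[0,0,0.05]},
  {"grip":0.6,"xyz":[85,40,0],"angular":[0,0,0.1]},
  {"grip":0.6,"xyz":[130,60,0],"angular":[0,0,0.15]},
  {"grip":0.6,"xyz":[170,90,0],"angular":[0,0,0.2]},
  {"grip":0.6,"xyz":[210,120,0],"angular":[0,0,0.25]},
  {"grip":0.6,"xyz":[250,150,0],"angular":[0,0,0.3]},
  {"grip":0.6,"xyz":[290,180,5],"angular":[0,0,0.35]},
  {"grip":0.6,"xyz":[330,210,10],"angular":[0,0,0.4]},
  {"grip":0.6,"xyz":[370,240,20],"angular":[0,0,0.425]},
  {"grip":0.6,"xyz":[400,270,27],"angular":[0,0,0.425]},
])

```text
time_s: 2.1
tcp_pos: [0.4665, -0.3247, 0.3291]
ee_rot: [[0.374, -0.927, -0.001], [-0.927, -0.374, 0.001], [-0.001, 0.001, -1.0]]
wrist_force: [0.8, 0.9, 0.0]
gripper_width: 0.599
gripper_force: 0.0
```

Call:
move_arm([
  {"grip":0.6,"xyz":[16,15,0],"angular":[0,0,0]},
  {"grip":0.6,"xyz":[16,15,0],"angular":[0,0,0]},
  {"grip":0.6,"xyz":[16,15,0],"angular":[0,0,0]},
])

```text
time_s: 2.4
tcp_pos: [0.4583, -0.343, 0.3299]
ee_rot: [[0.374, -0.927, -0.001], [-0.927, -0.374, 0.001], [-0.001, 0.001, -1.0]]
wrist_force: [0.4, 0.5, 0.1]
gripper_width: 0.601
gripper_force: 0.0
```

```bash
python3 - <<'E'
from h import *
import pickle
c=cam("wrist");save(c,"w1.png");pickle.dump(c,open("w1.pkl","wb"))
print(r.sense()["tcp_pos"])
print(proj(c,[(.466,-.347,.164),(.466,-.347,.022)]))
E
```

```text
[ 0.45862641 -0.34245699  0.33038686]
[[245.15108967 171.14065233]
 [247.41572758 149.36087358]]
```

View pics/w1.png

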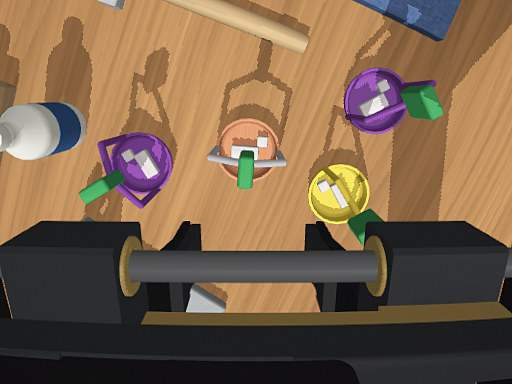

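The wrist view shows the copper pan in the centre: dish at (248,150), tab at (246,168), bail shoulders at (210,156) and (285,162). The prediction agrees, so I refine the yaw from the shoulders.

```bash
python3 - <<'E'
from h import *
import pickle
c=pickle.load(open("w1.pkl","rb"))
p,q=atz(c,(210,156),.092),atz(c,(285,162),.092)
print(p,q,np.linalg.norm(p-q),(p+q)/2,np.degrees(np.arctan2(*(p-q)[[1,0]])))
print(atz(c,(248,150),.022))
g=c["img"].astype(int);m=(g[:,:,1]>g[:,:,0]*1.6)&(g[:,:,1]>g[:,:,2]*1.5);m[:,:225]=0;m[:,270:]=0;m[200:]=0
cn=cv2.findContours(m.astype(np.uint8),0,1)[0];k=max(cn,key=cv2.contourArea);print(cv2.minAreaRect(k),cv2.boundingRect(k))
for yw in(21.9,18,26):
  t=np.radians(yw);C,S=np.cos(t),np.sin(t)
  print(yw,[proj(c,(.466+C*x-S*y,-.347+S*x+C*y,.164))[0].round(1).tolist() for x in(-.007,.007) for y in(-.015,.015)])
E
```

```text
[ 0.50395856 -0.33426174  0.092     ] [ 0.42518864 -0.35884302  0.092     ] 0.0825163027750696 [ 0.4645736  -0.34655238  0.092     ] 17.33127354539073
[ 0.46499194 -0.34651158  0.022     ]
((245.5, 169.5), (37.0, 15.0), 90.0) (238, 151, 16, 38)
21.9 [[253.0, 154.5], [253.0, 187.4], [237.2, 154.5], [237.5, 187.4]]
18 [[254.2, 155.1], [251.8, 187.9], [238.3, 154.0], [236.4, 186.9]]
26 [[251.8, 154.0], [254.1, 186.9], [236.0, 155.1], [238.7, 187.9]]
```

```bash
python3 - <<'E'
from h import *
go((.4655,-.3465,.150),200)
E
```

```text
xyz [6.4, -4.9, 180.4] ang [0.0, 0.0, 0.036]
```

Call:
move_arm([
  {"grip":0.6,"xyz":[6.4,-4.9,30],"angular":[0,0,0.036]},
  {"grip":0.6,"xyz":[6.4,-4.9,70],"angular":[0,0,0.036]},
  {"grip":0.6,"xyz":[6.4,-4.9,105],"angular":[0,0,0.036]},
  {"grip":0.6,"xyz":[6.4,-4.9,130],"angular":[0,0,0.036]},
  {"grip":0.6,"xyz":[6.4,-4.9,150],"angular":[0,0,0.036]},
  {"grip":0.6,"xyz":[6.4,-4.9,165],"angular":[0,0,0.036]},
  {"grip":0.6,"xyz":[6.4,-4.9,175],"angular":[0,0,0.036]},
  {"grip":0.6,"xyz":[6.4,-4.9,180],"angular":[0,0,0.036]},
  {"grip":0.6,"xyz":[6.4,-4.9,180],"angular":[0,0,0.036]},
])

```text
time_s: 3.35
tcp_pos: [0.4658, -0.3464, 0.1505]
ee_rot: [[0.343, -0.939, -0.0], [-0.939, -0.343, 0.0], [-0.0, 0.0, -1.0]]
wrist_force: [-1.4, -0.7, -0.2]
gripper_width: 0.6
gripper_force: 0.0
```

Call:
move_arm([
  {"grip":0,"xyz":[0,0,0],"angular":[0,0,0]},
  {"grip":0,"xyz":[0,0,0],"angular":[0,0,0]},
  {"grip":0,"xyz":[0,0,0],"angular":[0,0,0]},
  {"grip":0,"xyz":[0,0,0],"angular":[0,0,0]},
  {"grip":0,"xyz":[0,0,0],"angular":[0,0,0]},
  {"grip":0,"xyz":[0,0,0],"angular":[0,0,0]},
  {"grip":0,"xyz":[0,0,0],"angular":[0,0,0]},
  {"grip":0,"xyz":[0,0,0],"angular":[0,0,0]},
])

```text
time_s: 4.15
tcp_pos: [0.4656, -0.3469, 0.1505]
ee_rot: [[0.342, -0.94, -0.0], [-0.94, -0.342, 0.0], [-0.0, -0.0, -1.0]]
wrist_force: [0.5, 0.3, -0.2]
gripper_width: 0.157
gripper_force: 30.0
```

Call:
move_arm([
  {"grip":0,"xyz":[0,0,-10],"angular":[0,0,0]},
  {"grip":0,"xyz":[0,0,-25],"angular":[0,0,0]},
  {"grip":0,"xyz":[0,0,-50],"angular":[0,0,0]},
  {"grip":0,"xyz":[0,0,-80],"angular":[0,0,0]},
  {"grip":0,"xyz":[0,0,-115],"angular":[0,0,0]},
  {"grip":0,"xyz":[0,0,-155],"angular":[0,0,0]},
  {"grip":0,"xyz":[0,0,-195],"angular":[0,0,0]},
  {"grip":0,"xyz":[0,0,-230],"angular":[0,0,0]},
  {"grip":0,"xyz":[0,0,-250],"angular":[0,0,0]},
  {"grip":0,"xyz":[0,0,-250],"angular":[0,0,0]},
])

```text
time_s: 5.15
tcp_pos: [0.4661, -0.3475, 0.4043]
ee_rot: [[0.342, -0.94, 0.006], [-0.94, -0.342, -0.003], [0.005, -0.005, -1.0]]
wrist_force: [-0.2, -0.0, -2.6]
gripper_width: 0.156
gripper_force: 30.0
```

```bash
python3 - <<'E'
from h import *
# beam y direction from fit
B=np.array([.6032,-.057]);t=np.radians(-14.3);ex=np.array([np.cos(t),np.sin(t)]);ey=np.array([-np.sin(t),np.cos(t)])
for yb,z in((.135+.09,.40),): 
    p=B+yb*ey;print(p);go((*p,z),165.7)
print(r.sense()["joints"])
a=cam("scene");u=proj(a,(*r.sense()["tcp_pos"],))[0];print(u)
x,y=(int(v) for v in u)
cv2.imwrite("pics/g.png",cv2.resize(a["img"][y-50:y+60,x-60:x+60],(480,440))[:,:,::-1])
E
```

```text
[0.65877478 0.16102854]
xyz [-412.0, -354.9, 3.8] ang [-0.006, -0.004, 0.599]
[-2.07261805e+01  1.39045429e+01  1.07290751e+01  4.67436134e-02
 -8.64218055e+01  4.07167467e+01]
[140.03125427 172.42309678]
```

View pics/g.png

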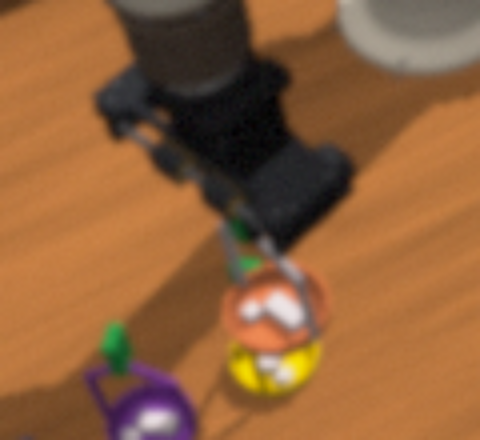

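The pan is held (width 0.157 ≈ 14 mm, copper dish hanging below the gripper). I carry it over to beyond the hook tip.

Call:
move_arm([
  {"grip":0,"xyz":[-10,-9,0],"angular":[0,0,0.03]},
  {"grip":0,"xyz":[-30,-26,0],"angular":[0,0,0.09]},
  {"grip":0,"xyz":[-57,-49,0],"angular":[0,0,0.16]},
  {"grip":0,"xyz":[-84,-72,0],"angular":[0,0,0.24]},
  {"grip":0,"xyz":[-111,-95,0],"angular":[0,0,0.32]},
  {"grip":0,"xyz":[-138,-119,0],"angular":[0,0,0.4]},
  {"grip":0,"xyz":[-165,-142,0],"angular":[0,0,0.48]},
  {"grip":0,"xyz":[-192,-165,0],"angular":[0,0,0.55]},
  {"grip":0,"xyz":[-219,-188,0],"angular":[0,0,0.6]},
  {"grip":0,"xyz":[-246,-211,0],"angular":[0,0,0.6]},
])

```text
time_s: 6.2
tcp_pos: [0.5792, -0.0421, 0.3977]
ee_rot: [[-0.249, -0.968, -0.005], [-0.968, 0.249, 0.0], [0.001, 0.005, -1.0]]
wrist_force: [-0.2, 0.2, -2.7]
gripper_width: 0.16
gripper_force: 30.0
```

```bash
python3 - <<'E'
from h import *
go((.6588,.161,.40),165.7)
E
```

```text
xyz [-216.5, -26.5, -2.7] ang [0.005, -0.001, -0.002]
```

Call:
move_arm([
  {"grip":0,"xyz":[-30,-4,-2],"angular":[0,0,0]},
  {"grip":0,"xyz":[-60,-8,-2],"angular":[0,0,0]},
  {"grip":0,"xyz":[-90,-12,-2],"angular":[0,0,0]},
  {"grip":0,"xyz":[-120,-15,-2],"angular":[0,0,0]},
  {"grip":0,"xyz":[-150,-19,-2],"angular":[0,0,0]},
  {"grip":0,"xyz":[-175,-22,-2],"angular":[0,0,0]},
  {"grip":0,"xyz":[-195,-25,-2],"angular":[0,0,0]},
  {"grip":0,"xyz":[-210,-26,-2],"angular":[0,0,0]},
  {"grip":0,"xyz":[-217,-26,-2],"angular":[0,0,0]},
  {"grip":0,"xyz":[-217,-26,-2],"angular":[0,0,0]},
])

```text
time_s: 7.2
tcp_pos: [0.6587, 0.1606, 0.401]
ee_rot: [[-0.248, -0.969, -0.003], [-0.969, 0.248, -0.001], [0.002, 0.002, -1.0]]
wrist_force: [-0.3, 0.7, -2.7]
gripper_width: 0.159
gripper_force: 30.0
```

```bash
python3 - <<'E'
from h import *
import pickle
c=cam("wrist");save(c,"w2.png");pickle.dump(c,open("w2.pkl","wb"))
print(r.sense()["tcp_pos"]); go((.6588,.161,.40),165.7)
print(proj(c,[(.6366,.0738,.185),(.6425,.0971,.207),(.6032,-.057,.192)]))
E
```

```text
[0.65855236 0.15984892 0.40179832]
xyz [-1.2, 0.0, 1.8] ang [0.001, -0.001, -0.001]
[[250.77734228  79.53332722]
 [250.76540244 104.58621041]
 [250.55815402 -70.92902867]]
```

View pics/w2.png

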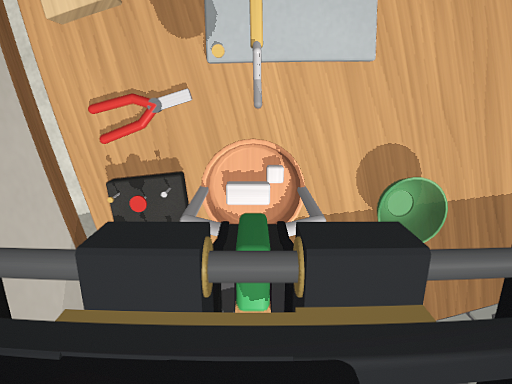

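The wrist view shows the pan in the grip with its dish at (253,186), the hook tip at (258,105), and the beam running straight up column 257. I now compute the lateral correction.

```bash
python3 - <<'E'
from h import *
import pickle
c=pickle.load(open("w2.pkl","rb"))
s=r.sense();R=np.array(s["ee_rot"]);t=np.array(s["tcp_pos"])
f=lambda p:((R.T@(p-t))*1000).round(1)
print("tip",f(atz(c,(258,104.5),.207)),"beam",f(atz(c,(256.8,20),.192)),"edge",f(atz(c,(290,62),.02)), "dish",f(atz(c,(253,186),t[2]-.1505+.022)))
print("dish axis px",proj(c,t+[0,0,-.128]),proj(c,t+[0,0,-.036]))
g=c["img"].astype(int);m=((g[:,:,0]>g[:,:,2]*1.5)&(g[:,:,0]>150)&(g[:,:,0]-g[:,:,1]>60));print([ (np.where(m[y,190:320])[0][[0,-1]]+190).tolist() for y in(160,170,180)])
E
```

```text
tip [ 64.6   6.5 194.9] beam [142.7   5.3 210. ] edge [122.8  54.8 382. ] dish [  2.5   1.8 128.5]
dish axis px [[250.49655756 189.37017452]] [[249.60723296 232.0487771 ]]
[[211, 294], [205, 300], [202, 303]]
```

Call:
move_arm([
  {"grip":0,"xyz":[0,2,10],"angular":[0,0,0]},
  {"grip":0,"xyz":[0,4,30],"angular":[0,0,0]},
  {"grip":0,"xyz":[0,5,55],"angular":[0,0,0]},
  {"grip":0,"xyz":[0,5,80],"angular":[0,0,0]},
  {"grip":0,"xyz":[0,5,105],"angular":[0,0,0]},
  {"grip":0,"xyz":[0,5,125],"angular":[0,0,0]},
  {"grip":0,"xyz":[0,5,137],"angular":[0,0,0]},
  {"grip":0,"xyz":[0,5,142],"angular":[0,0,0]},
  {"grip":0,"xyz":[0,5,142],"angular":[0,0,0]},
  {"grip":0,"xyz":[0,5,142],"angular":[0,0,0]},
])

```text
time_s: 8.25
tcp_pos: [0.6545, 0.1613, 0.2619]
ee_rot: [[-0.248, -0.969, 0.002], [-0.969, 0.248, 0.001], [-0.001, -0.002, -1.0]]
wrist_force: [-0.4, 0.5, -2.5]
gripper_width: 0.161
gripper_force: 30.0
```

Call:
move_arm([
  {"grip":0,"xyz":[8,0,0],"angular":[0,0,0]},
  {"grip":0,"xyz":[20,0,0],"angular":[0,0,0]},
  {"grip":0,"xyz":[33,0,0],"angular":[0,0,0]},
  {"grip":0,"xyz":[46,0,0],"angular":[0,0,0]},
  {"grip":0,"xyz":[59,0,0],"angular":[0,0,0]},
  {"grip":0,"xyz":[70,0,0],"angular":[0,0,0]},
  {"grip":0,"xyz":[79,0,0],"angular":[0,0,0]},
  {"grip":0,"xyz":[85,0,0],"angular":[0,0,0]},
  {"grip":0,"xyz":[87,0,0],"angular":[0,0,0]},
  {"grip":0,"xyz":[87,0,0],"angular":[0,0,0]},
])

```text
time_s: 9.25
tcp_pos: [0.6325, 0.0769, 0.2606]
ee_rot: [[-0.249, -0.969, 0.0], [-0.969, 0.249, 0.0], [-0.0, -0.0, -1.0]]
wrist_force: [-0.5, 0.9, -3.7]
gripper_width: 0.158
gripper_force: 30.0
```

```bash
python3 - <<'E'
from h import *
c=cam("wrist");a=cam("scene");s=r.sense();print(s["tcp_pos"],s["wrist_force"])
u=proj(a,s["tcp_pos"])[0];x,y=(int(v) for v in u);print(u)
im=np.hstack([cv2.resize(c["img"],(400,300)),cv2.resize(a["img"][y-30:y+45,x-60:x+40],(400,300),interpolation=2)])
cv2.imwrite("pics/h1.png",im[:,:,::-1])
E
```

```text
[0.63254762 0.0773995  0.26048866] [ 1.02810484  0.20612377 -3.11039463]
[290.0051445  177.79260256]
```

View pics/h1.png

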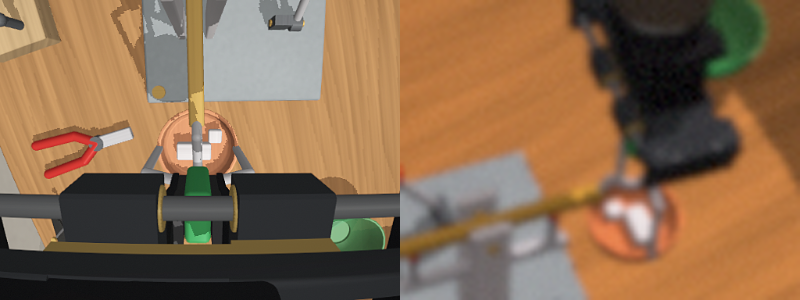

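The beam is passing through the bail and is centred in it. I lower and watch for the weight to transfer.

Call:
move_arm([
  {"grip":0,"xyz":[0,0,6],"angular":[0,0,0]},
  {"grip":0,"xyz":[0,0,13],"angular":[0,0,0]},
  {"grip":0,"xyz":[0,0,19],"angular":[0,0,0]},
  {"grip":0,"xyz":[0,0,23],"angular":[0,0,0]},
  {"grip":0,"xyz":[0,0,26],"angular":[0,0,0]},
  {"grip":0,"xyz":[0,0,26],"angular":[0,0,0]},
])

```text
time_s: 9.95
tcp_pos: [0.6323, 0.0768, 0.2344]
ee_rot: [[-0.248, -0.969, -0.0], [-0.969, 0.248, -0.001], [0.001, 0.0, -1.0]]
wrist_force: [-0.5, -1.6, -1.6]
gripper_width: 0.16
gripper_force: 30.0
```

Call:
move_arm([
  {"grip":0,"xyz":[0,0,2],"angular":[0,0,0]},
  {"grip":0,"xyz":[0,0,2],"angular":[0,0,0]},
  {"grip":0,"xyz":[0,0,2],"angular":[0,0,0]},
])

```text
time_s: 10.25
tcp_pos: [0.6325, 0.0768, 0.2333]
ee_rot: [[-0.248, -0.969, 0.001], [-0.969, 0.248, -0.0], [-0.0, -0.001, -1.0]]
wrist_force: [-1.4, -1.9, -0.1]
gripper_width: 0.159
gripper_force: 30.0
```

Call:
move_arm([
  {"grip":0,"xyz":[2,0,0],"angular":[0,0,0]},
  {"grip":0,"xyz":[3,0,1],"angular":[0,0,0]},
  {"grip":0,"xyz":[3,0,2],"angular":[0,0,0]},
  {"grip":0,"xyz":[3,0,2],"angular":[0,0,0]},
])

```text
time_s: 10.65
tcp_pos: [0.6318, 0.0739, 0.2307]
ee_rot: [[-0.248, -0.969, 0.0], [-0.969, 0.248, -0.0], [0.0, -0.0, -1.0]]
wrist_force: [-0.2, -0.8, 0.8]
gripper_width: 0.159
gripper_force: 30.0
```

Call:
move_arm([
  {"grip":0.25,"xyz":[0,0,0],"angular":[0,0,0]},
  {"grip":0.3,"xyz":[0,0,0],"angular":[0,0,0]},
  {"grip":0.4,"xyz":[0,0,0],"angular":[0,0,0]},
  {"grip":0.6,"xyz":[0,0,0],"angular":[0,0,0]},
  {"grip":0.6,"xyz":[0,0,0],"angular":[0,0,0]},
  {"grip":0.6,"xyz":[0,0,0],"angular":[0,0,0]},
  {"grip":0.6,"xyz":[0,0,0],"angular":[0,0,0]},
  {"grip":0.6,"xyz":[0,0,0],"angular":[0,0,0]},
])

```text
time_s: 11.45
tcp_pos: [0.6316, 0.0741, 0.2305]
ee_rot: [[-0.248, -0.969, 0.0], [-0.969, 0.248, -0.0], [-0.0, -0.0, -1.0]]
wrist_force: [0.9, 0.0, 0.1]
gripper_width: 0.59
gripper_force: 0.0
```

Call:
move_arm([
  {"grip":0.6,"xyz":[0,0,-8],"angular":[0,0,0]},
  {"grip":0.6,"xyz":[0,0,-20],"angular":[0,0,0]},
  {"grip":0.6,"xyz":[0,0,-40],"angular":[0,0,0]},
  {"grip":0.6,"xyz":[0,0,-65],"angular":[0,0,0]},
  {"grip":0.6,"xyz":[0,0,-95],"angular":[0,0,0]},
  {"grip":0.6,"xyz":[0,0,-120],"angular":[0,0,0]},
  {"grip":0.6,"xyz":[0,0,-130],"angular":[0,0,0]},
  {"grip":0.6,"xyz":[0,0,-130],"angular":[0,0,0]},
])

```text
time_s: 12.25
tcp_pos: [0.6321, 0.0742, 0.3629]
ee_rot: [[-0.248, -0.969, 0.004], [-0.969, 0.248, 0.001], [-0.002, -0.004, -1.0]]
wrist_force: [0.3, -0.1, -0.8]
gripper_width: 0.601
gripper_force: 0.0
```

```bash
python3 - <<'E'
from h import *
c=cam("wrist");a=cam("scene");s=r.sense();print(s["tcp_pos"],s["wrist_force"])
x,y=252,195
im=np.hstack([cv2.resize(c["img"],(400,300)),cv2.resize(a["img"][y-40:y+65,x-60:x+80],(400,300),interpolation=2)])
cv2.imwrite("pics/h2.png",im[:,:,::-1])
# knob, top of swing and both ends
B=np.array([.6032,-.057]);t=np.radians(-14.3);ex=np.array([np.cos(t),np.sin(t)]);ey=np.array([-np.sin(t),np.cos(t)])
off=np.array([s["tcp_pos"][0],s["tcp_pos"][1]])-(B+.135*ey);print("hook offset in balance frame",off@ex,off@ey)
for z in(.30,.107):
  p=B+off-.127*ex-.048*ey;print(p);go((*p,z),75.7);go((*p,z),255.7)
print(s["joints"],proj(a,(*p,.105)),proj(c,(*p,.105)))
E
```

```text
[0.63116348 0.07420354 0.35946403] [-0.44017118 -0.08681157 -1.21835738]
hook offset in balance frame -0.005310090875007408 -0.0009547481574942839
[ 0.46289767 -0.07175746]
xyz [183.2, 126.6, 59.7] ang [0.001, -0.002, 1.569]
xyz [183.2, 126.6, 59.7] ang [0.002, 0.001, -1.572]
[ 0.46289767 -0.07175746]
xyz [183.1, 126.2, 252.7] ang [0.001, -0.002, 1.569]
xyz [183.1, 126.2, 252.7] ang [0.002, 0.001, -1.572]
[ 2.12458257e+01  2.03779173e+01  1.36957099e+01 -5.02843815e-02
 -8.34129505e+01 -3.56292771e+01] [[225.56026834 189.24242804]] [[372.10551975  -7.50453288]]
```

View pics/h2.png

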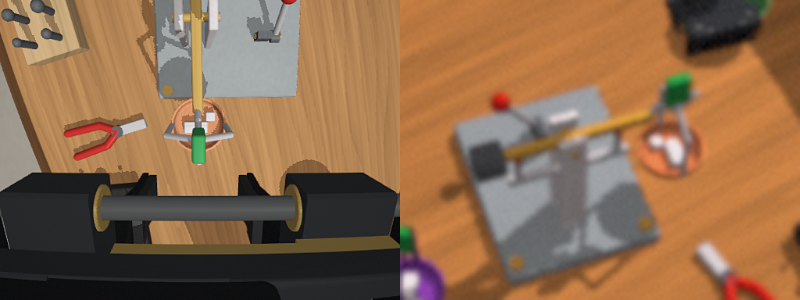

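The pan hangs from the hook in both views and the beam is level. The knob appears where predicted (scene ≈ (228,191)). Now I move over to the lever.

Call:
move_arm([
  {"grip":0.6,"xyz":[15,10,0],"angular":[0,0,0.14]},
  {"grip":0.6,"xyz":[35,24,0],"angular":[0,0,0.29]},
  {"grip":0.6,"xyz":[55,38,0],"angular":[0,0,0.43]},
  {"grip":0.6,"xyz":[75,52,0],"angular":[0,0,0.58]},
  {"grip":0.6,"xyz":[95,66,0],"angular":[0,0,0.72]},
  {"grip":0.6,"xyz":[115,80,0],"angular":[0,0,0.87]},
  {"grip":0.6,"xyz":[135,94,0],"angular":[0,0,1.01]},
  {"grip":0.6,"xyz":[155,108,0],"angular":[0,0,1.16]},
  {"grip":0.6,"xyz":[172,118,0],"angular":[0,0,1.3]},
  {"grip":0.6,"xyz":[183,126,0],"angular":[0,0,1.44]},
])

```text
time_s: 13.35
tcp_pos: [0.4624, -0.0726, 0.359]
ee_rot: [[-0.992, 0.126, -0.003], [0.126, 0.992, -0.0], [0.003, -0.001, -1.0]]
wrist_force: [-0.7, -0.6, 0.9]
gripper_width: 0.603
gripper_force: 0.0
```

```bash
python3 - <<'E'
from h import *
a=cam("scene");b=cam("top");s=r.sense();print(s["tcp_pos"])
def red(c,p):
    g=c["img"].astype(int);m=((g[:,:,0]>150)&(g[:,:,1]<70)&(g[:,:,2]<70))
    yy,xx=np.where(m);k=(abs(xx-p[0])<14)&(abs(yy-p[1])<14);return (xx[k].mean(),yy[k].mean(),k.sum()) if k.any() else None
A,T=red(a,(228,190)),red(b,(266,225));print(A,T)
if A: print(atz(a,A[:2],.105))
if T: print(atz(b,T[:2],.105))
for z in(.109,): go((.464,-.072,z),75.7)
E
```

```text
[ 0.46253338 -0.07259032  0.3595015 ]
(np.float64(226.77777777777777), np.float64(189.61111111111111), np.int64(18)) None
[ 0.46661749 -0.06888548  0.105     ]
xyz [-2.0, 0.8, 250.5] ang [-0.0, -0.002, 0.128]
```

Call:
move_arm([
  {"grip":0.6,"xyz":[-3,2,30],"angular":[0,0,0.128]},
  {"grip":0.6,"xyz":[-3,2,70],"angular":[0,0,0.128]},
  {"grip":0.6,"xyz":[-3,2,110],"angular":[0,0,0.128]},
  {"grip":0.6,"xyz":[-3,2,150],"angular":[0,0,0.128]},
  {"grip":0.6,"xyz":[-3,2,180],"angular":[0,0,0.128]},
  {"grip":0.6,"xyz":[-3,2,205],"angular":[0,0,0.128]},
  {"grip":0.6,"xyz":[-3,2,225],"angular":[0,0,0.128]},
  {"grip":0.6,"xyz":[-3,2,240],"angular":[0,0,0.128]},
  {"grip":0.6,"xyz":[-3,2,250],"angular":[0,0,0.128]},
  {"grip":0.6,"xyz":[-3,2,250],"angular":[0,0,0.128]},
])

```text
time_s: 14.45
tcp_pos: [0.4665, -0.0701, 0.1087]
ee_rot: [[-0.97, 0.244, -0.004], [0.244, 0.97, -0.001], [0.004, -0.002, -1.0]]
wrist_force: [0.4, 0.2, -0.4]
gripper_width: 0.603
gripper_force: 0.0
```

Call:
move_arm([
  {"grip":0.6,"xyz":[0,6,0],"angular":[0,0,0]},
  {"grip":0.6,"xyz":[0,12,0],"angular":[0,0,0]},
  {"grip":0.6,"xyz":[0,18,0],"angular":[0,0,0]},
  {"grip":0.6,"xyz":[0,24,0],"angular":[0,0,0]},
  {"grip":0.6,"xyz":[0,30,0],"angular":[0,0,0]},
  {"grip":0.6,"xyz":[0,36,0],"angular":[0,0,0]},
  {"grip":0.6,"xyz":[0,42,0],"angular":[0,0,0]},
  {"grip":0.6,"xyz":[0,48,0],"angular":[0,0,0]},
  {"grip":0.6,"xyz":[0,54,0],"angular":[0,0,0]},
  {"grip":0.6,"xyz":[0,60,0],"angular":[0,0,0]},
])

```text
time_s: 15.45
tcp_pos: [0.4822, -0.0115, 0.1105]
ee_rot: [[-0.969, 0.246, -0.0], [0.246, 0.969, 0.0], [0.0, 0.0, -1.0]]
wrist_force: [-0.6, -1.1, 0.9]
gripper_width: 0.603
gripper_force: 0.8
```

Call:
move_arm([
  {"grip":0.6,"xyz":[0,6,0],"angular":[0,0,0]},
  {"grip":0.6,"xyz":[0,12,0],"angular":[0,0,0]},
  {"grip":0.6,"xyz":[0,18,0],"angular":[0,0,0]},
  {"grip":0.6,"xyz":[0,24,0],"angular":[0,0,0]},
  {"grip":0.6,"xyz":[0,30,0],"angular":[0,0,0]},
  {"grip":0.6,"xyz":[0,36,0],"angular":[0,0,0]},
  {"grip":0.6,"xyz":[0,40,0],"angular":[0,0,0]},
  {"grip":0.6,"xyz":[0,42,0],"angular":[0,0,0]},
])

```text
time_s: 16.25
tcp_pos: [0.4915, 0.0273, 0.1104]
ee_rot: [[-0.97, 0.244, -0.003], [0.244, 0.97, -0.004], [0.002, -0.005, -1.0]]
wrist_force: [1.0, -13.0, 2.0]
gripper_width: 0.6
gripper_force: 5.6
```

Call:
move_arm([
  {"grip":0.6,"xyz":[0,2,0],"angular":[0,0,0]},
  {"grip":0.6,"xyz":[0,2,0],"angular":[0,0,0]},
])

```text
time_s: 16.45
tcp_pos: [0.4915, 0.0276, 0.1104]
ee_rot: [[-0.97, 0.244, -0.005], [0.244, 0.97, -0.006], [0.003, -0.007, -1.0]]
wrist_force: [1.5, -14.4, 1.1]
gripper_width: 0.599
gripper_force: 6.2
```

The end stop is reached (force jumped to 14 N). I ease off and let the beam settle.

Call:
move_arm([
  {"grip":0.6,"xyz":[0,-6,0],"angular":[0,0,0]},
  {"grip":0.6,"xyz":[0,-8,0],"angular":[0,0,0]},
  {"grip":0.6,"xyz":[0,-8,0],"angular":[0,0,0]},
  {"grip":0.6,"xyz":[0,-8,0],"angular":[0,0,0]},
  {"grip":0.6,"xyz":[0,-8,0],"angular":[0,0,0]},
  {"grip":0.6,"xyz":[0,-8,0],"angular":[0,0,0]},
  {"grip":0.6,"xyz":[0,-8,0],"angular":[0,0,0]},
  {"grip":0.6,"xyz":[0,-8,0],"angular":[0,0,0]},
  {"grip":0.6,"xyz":[0,-8,0],"angular":[0,0,0]},
  {"grip":0.6,"xyz":[0,-8,0],"angular":[0,0,0]},
])

```text
time_s: 17.45
tcp_pos: [0.491, 0.0229, 0.1106]
ee_rot: [[-0.969, 0.246, 0.0], [0.246, 0.969, 0.0], [-0.0, 0.0, -1.0]]
wrist_force: [0.0, -0.3, -0.2]
gripper_width: 0.598
gripper_force: 0.0
```

Call:
move_arm([
  {"grip":0.6,"xyz":[0,0,0],"angular":[0,0,0]},
  {"grip":0.6,"xyz":[0,0,0],"angular":[0,0,0]},
  {"grip":0.6,"xyz":[0,0,0],"angular":[0,0,0]},
  {"grip":0.6,"xyz":[0,0,0],"angular":[0,0,0]},
  {"grip":0.6,"xyz":[0,0,0],"angular":[0,0,0]},
  {"grip":0.6,"xyz":[0,0,0],"angular":[0,0,0]},
  {"grip":0.6,"xyz":[0,0,0],"angular":[0,0,0]},
  {"grip":0.6,"xyz":[0,0,0],"angular":[0,0,0]},
  {"grip":0.6,"xyz":[0,0,0],"angular":[0,0,0]},
  {"grip":0.6,"xyz":[0,0,0],"angular":[0,0,0]},
])

```text
time_s: 18.45
tcp_pos: [0.491, 0.0229, 0.1106]
ee_rot: [[-0.969, 0.246, 0.0], [0.246, 0.969, 0.0], [-0.0, 0.0, -1.0]]
wrist_force: [-0.1, 0.0, -0.4]
gripper_width: 0.601
gripper_force: 0.0
```

```bash
python3 - <<'E'
from h import *
a=cam("scene");s=r.sense();print(s["tcp_pos"],s["wrist_force"])
x,y=252,195
cv2.imwrite("pics/h3.png",cv2.resize(a["img"][y-45:y+60,x-60:x+80],(700,525),interpolation=2)[:,:,::-1])
E
```

```text
[0.49095519 0.02283433 0.11053924] [0.99757753 0.06231672 0.84709674]
```

View pics/h3.png

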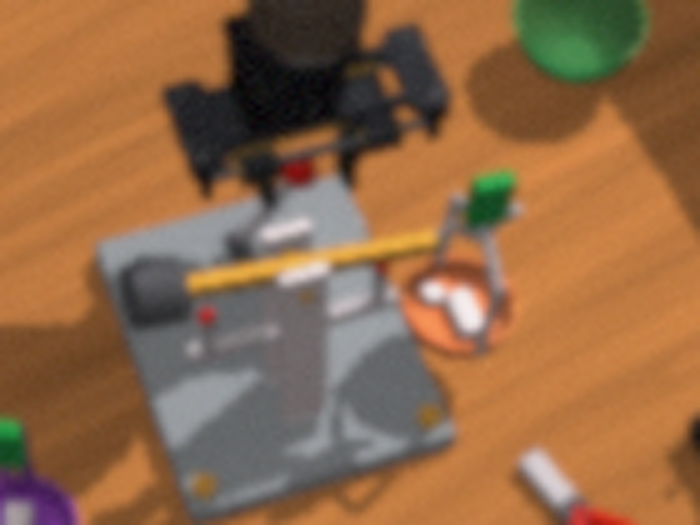

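The beam has tipped down on the pan side (counterweight up, the pin at (205,315) clear of the beam) and it is still. The pan is still hung and the knob is at the +y end. Now I swing it back.

Call:
move_arm([
  {"grip":0.6,"xyz":[0,-8,0],"angular":[0,0,0]},
  {"grip":0.6,"xyz":[0,-15,0],"angular":[0,0,0]},
  {"grip":0.6,"xyz":[0,-21,0],"angular":[0,0,0]},
  {"grip":0.6,"xyz":[0,-26,0],"angular":[0,0,0]},
  {"grip":0.6,"xyz":[0,-31,0],"angular":[0,0,0]},
  {"grip":0.6,"xyz":[0,-36,0],"angular":[0,0,0]},
  {"grip":0.6,"xyz":[0,-41,0],"angular":[0,0,0]},
  {"grip":0.6,"xyz":[0,-46,0],"angular":[0,0,0]},
  {"grip":0.6,"xyz":[0,-51,0],"angular":[0,0,0]},
  {"grip":0.6,"xyz":[0,-56,0],"angular":[0,0,0]},
])

```text
time_s: 19.5
tcp_pos: [0.4769, -0.0319, 0.1105]
ee_rot: [[-0.969, 0.246, -0.0], [0.246, 0.969, -0.0], [0.0, -0.0, -1.0]]
wrist_force: [0.6, 2.1, 1.6]
gripper_width: 0.6
gripper_force: 1.3
```

Call:
move_arm([
  {"grip":0.6,"xyz":[0,-5,0],"angular":[0,0,0]},
  {"grip":0.6,"xyz":[0,-10,0],"angular":[0,0,0]},
  {"grip":0.6,"xyz":[0,-15,0],"angular":[0,0,0]},
  {"grip":0.6,"xyz":[0,-20,0],"angular":[0,0,0]},
  {"grip":0.6,"xyz":[0,-25,0],"angular":[0,0,0]},
  {"grip":0.6,"xyz":[0,-30,0],"angular":[0,0,0]},
  {"grip":0.6,"xyz":[0,-35,0],"angular":[0,0,0]},
  {"grip":0.6,"xyz":[0,-40,0],"angular":[0,0,0]},
  {"grip":0.6,"xyz":[0,-45,0],"angular":[0,0,0]},
  {"grip":0.6,"xyz":[0,-50,0],"angular":[0,0,0]},
])

```text
time_s: 20.5
tcp_pos: [0.4647, -0.0802, 0.1105]
ee_rot: [[-0.969, 0.246, -0.0], [0.246, 0.969, 0.0], [0.0, -0.0, -1.0]]
wrist_force: [-0.3, 3.6, -0.5]
gripper_width: 0.599
gripper_force: 1.3
```

Call:
move_arm([
  {"grip":0.6,"xyz":[0,-3,0],"angular":[0,0,0]},
  {"grip":0.6,"xyz":[0,-6,0],"angular":[0,0,0]},
  {"grip":0.6,"xyz":[0,-8,0],"angular":[0,0,0]},
  {"grip":0.6,"xyz":[0,-8,0],"angular":[0,0,0]},
])

```text
time_s: 20.9
tcp_pos: [0.4644, -0.0843, 0.1105]
ee_rot: [[-0.969, 0.247, 0.005], [0.247, 0.969, 0.006], [-0.003, 0.007, -1.0]]
wrist_force: [1.7, 21.9, 0.1]
gripper_width: 0.602
gripper_force: 8.9
```

Call:
move_arm([
  {"grip":0.6,"xyz":[0,10,0],"angular":[0,0,0]},
  {"grip":0.6,"xyz":[0,15,0],"angular":[0,0,0]},
  {"grip":0.6,"xyz":[0,15,0],"angular":[0,0,0]},
  {"grip":0.6,"xyz":[0,15,0],"angular":[0,0,0]},
])

```text
time_s: 21.3
tcp_pos: [0.4661, -0.0736, 0.1104]
ee_rot: [[-0.969, 0.246, -0.001], [0.246, 0.969, -0.001], [0.001, -0.001, -1.0]]
wrist_force: [-0.2, -0.1, 0.5]
gripper_width: 0.601
gripper_force: 0.0
```

```bash
python3 - <<'E'
from h import *
a=cam("scene");s=r.sense();print(s["tcp_pos"],s["wrist_force"])
g=a["img"].astype(int);m=((g[:,:,0]>130)&(g[:,:,1]<70)&(g[:,:,2]<70));yy,xx=np.where(m);k=(abs(xx-228)<14)&(abs(yy-190)<14)
if k.any():
  p=(xx[k].mean(),yy[k].mean());print(p,k.sum(),atz(a,p,.105))
x,y=252,195
cv2.imwrite("pics/h4.png",cv2.resize(a["img"][y-45:y+60,x-60:x+80],(700,525),interpolation=2)[:,:,::-1])
E
```

```text
[ 0.46610918 -0.07367039  0.11038949] [ 0.94520902 -0.02533163 -0.39149154]
(np.float64(225.25), np.float64(190.625)) 8 [ 0.46751664 -0.07577493  0.105     ]
```

View pics/h4.png

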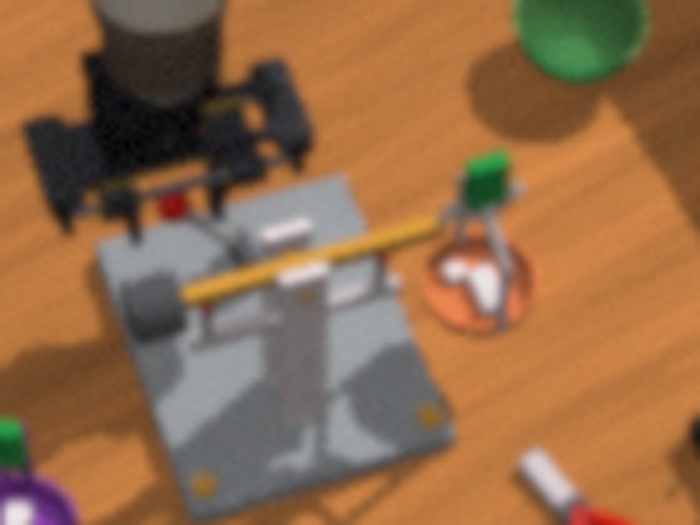

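The beam is level on both pins, the pan is hanging, and the knob at (173,205) is back at the arrested end. I retreat straight up.

Call:
move_arm([
  {"grip":0.6,"xyz":[0,0,-15],"angular":[0,0,0]},
  {"grip":0.6,"xyz":[0,0,-40],"angular":[0,0,0]},
  {"grip":0.6,"xyz":[0,0,-80],"angular":[0,0,0]},
  {"grip":0.6,"xyz":[0,0,-120],"angular":[0,0,0]},
  {"grip":0.6,"xyz":[0,0,-160],"angular":[0,0,0]},
  {"grip":0.6,"xyz":[0,0,-190],"angular":[0,0,0]},
  {"grip":0.6,"xyz":[0,0,-200],"angular":[0,0,0]},
  {"grip":0.6,"xyz":[0,0,-200],"angular":[0,0,0]},
])

```text
time_s: 22.15
tcp_pos: [0.4668, -0.0734, 0.3116]
ee_rot: [[-0.969, 0.246, 0.003], [0.246, 0.969, 0.0], [-0.002, 0.001, -1.0]]
wrist_force: [-0.6, 0.1, -0.5]
gripper_width: 0.596
gripper_force: 0.0
```

```bash
python3 - <<'E'
from h import *
a=cam("scene")
g=a["img"].astype(int);m=((g[:,:,0]>150)&(g[:,:,1]<70)&(g[:,:,2]<70));yy,xx=np.where(m);k=(abs(xx-228)<14)&(abs(yy-190)<14)
p=(xx[k].mean(),yy[k].mean());print("start was 226.8,189.6; now",p,k.sum())
print(r.finish_job())
E
```

```text
start was 226.8,189.6; now (np.float64(226.33333333333334), np.float64(189.93333333333334)) 15
the job is handed in; nothing more can be done
None
```

I hung the copper pan on the hook, freed the beam so it tipped to the pan's side and came to rest, then locked it level again with the pan still hanging; I handed the job in at about 22 s, no verdict returned.

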